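# Press a glued sign foot in the toggle-clamp jig

## Task

The mounting foot lying in the bonding jig has just been glued. Swing the jig's clamp arm over centre until its pad presses on the foot, let go and leave the clamp holding it by itself for three seconds, then swing the arm all the way back to its open stop and let go. The foot must stay seated in its nest, and the other things on the bench are not to be knocked about.

Things in the scene. Friction and masses are not known exactly. Their poses are not given: they have to be found in the camera images.
- jig: Bonding jig, fixed: dark steel base plate 260 x 130 x 12 mm. Origin: centre of its underside, on the bench. z up; x runs along the plate from the clamp's pivot bracket towards the nest; y is parallel to the clamp's hinge and T-bar. The bracket (66 mm long, up to 103 mm high) stands at x = -50 mm, y within 38 mm, with a spring strut at its +y side.
- hinge (a point): Axis of the clamp arm in the bracket: jig frame (-50, 0, 85) mm. The arm turns about the jig's y. The arm is a steel bar 18 mm wide and 16 mm thick.
- bar (a point): Centre of the T-bar at the arm's end, 180 mm from the hinge axis: a round black grip, 16 mm thick, 130 mm long, always parallel to the jig's y. The arm joins its middle (24 mm wide boss), so pinch it from above 40 mm to either side; it can turn between the fingers. Open: 248 mm above the bench, 76 mm behind the hinge (jig's -x). Closed: 85 mm above the bench, 180 mm ahead.
- clamp_arm (a joint): Arm angle, rad: 0 = open stop (start; arm leans back past upright), grows as it swings to the jig's +x and down; 2.00 = level, pad on the foot. Bar = hinge + 180 mm x (cos e, sin e) along jig x, z; e = 2.007 - angle. A spring pulls it open below about 0.9 and down onto the foot beyond; it stays at either end. It takes 3 to 10 N at the bar; damped: swing it below 0.2 m/s.
- clamp_pad: Round black rubber pad, 30 mm in diameter, under the arm 115 mm from the hinge axis (underside 23 mm below the arm's middle line); moves with the arm. This body's origin is on the hinge axis; x along the arm towards the T-bar, y along the hinge.
- nest (a point): Centre of the nest on the base plate's top, jig frame (65, 0, 12) mm, where the foot's origin sits; axes as the jig's. Low rails, 14 mm high, surround the foot with about 2 mm of play.
- foot: Mounting foot, loose, 0.25 kg: aluminium plate 90 x 70 x 10 mm with a white block and metal cap on it, 44 x 40 mm, 50 mm high in all (its top is 62 mm above the bench). Origin: centre of the underside; x along the 90 mm side, z up. It lies in the nest.
- tape_blue: Bystander: roll of blue tape, 100 mm across, 48 mm high, lying flat beside the jig on its +y side. Origin: centre of the underside.
- tape_brown: Bystander: roll of brown tape, 94 mm across, 50 mm high, lying flat. Origin: centre of the underside.
- tape_measure: Bystander: yellow tape measure, 75 x 45 x 60 mm, beside the jig on its -y side. Origin: centre of the underside.
- screwdriver: Bystander: screwdriver, 190 mm long, lying.
- wrench: Bystander: wrench, 170 mm long, lying.
- cup: Bystander: white plastic cup, 80 mm across, 90 mm high. Origin: centre of the underside.
- jar: Bystander: amber jar with a steel cap, 68 mm across, 85 mm high. Origin: centre of the underside.
Not all that is in view belongs to the job. Leave any pink or turquoise look-alike of the foot alone.

How it is judged:
By the outcome, as a careful person would: the job done as asked, in the order asked, and still so for the second after the job is handed in, with the robot touching nothing.
It also fails if it takes over 58 s, if anything falls off the work surface, if the arm or the gripper's body presses on something with over 40 N, if the wrist force passes 120 N, or if a joint passes its speed limit or range.

## Robot

A 6-joint arm with a two-finger parallel gripper is mounted at the origin on the work surface. World frame = base frame: x ahead of the robot, y to its left, z up, the work surface at z = 0. Lengths are in m, angles in rad, forces in N, time in s.
With the tool pointing down it reaches from about 0.3 to 0.85 m from the base axis. Payload 4.2 kg.
Tool frame: the origin (TCP) lies between the finger pads; the fingertips stand tcp_to_tips ahead of it and the grasp point (between the pads) lies 11 mm behind it (tcp_to_tips is the distance from the TCP to the fingertips, in m); z points along the fingers, y is the line along which they close (so a half turn about z gives the same grasp; the last joint's range is limited). The gripper opens to 91 mm and grips with 3 to 60 N. Pads are 32 mm wide; open, the fingers measure 118 mm over their backs; the gripper's body (76 mm by 178 mm) begins 60 mm behind the grasp point.
Start: joints at [-1.235, 0.32, 1.565, -0, 1.257, -0.02], TCP at [0.2, -0.539, 0.222] pointing down, gripper open.
Joint ranges: [-3.11, 3.11], [-0.84, 2.01], [0.21, 2.61], [-1.34, 4.49], [0.05, 2.63], [-2.56, 2.56]. Speed limits (rad/s): [2.57, 2.57, 3.14, 3.14, 3.14, 3.14].

## Interface

Orientations are given as a unit quaternion [w, x, y, z].
In Python, from cell import read_state, read_camera, calibration, close_job, spot_in, silhouettes, tcp_to_tips gives the robot as it stands. The module is installed in compiled form; this text tells all that it offers.
- The arm moves only by the tool servo_tool, never from a script. Its argument "series" is a list of rows, each a list of 3 entries, a list of its own where there are three numbers: the shift along the tool's x, y, z in mm, then the turn about the tool's z in degrees, then the opening, from 0 (shut) to 1 (fully open). A call has 1 to 20 rows; each row shifts and turns the commanded pose from where the row before left it, along the tool's axes as they then stand; what a row does not reach is not made up. A row lasts 1/8 s, in which the tool goes at most 62.5 mm and 10.7 degrees, less where a joint would pass 70% of its speed; a pose out of reach is approached as far as the arm can. A call with a gripper value outside its range is refused whole. The fingers move at their own pace and stop on an object; "squeeze" is the grip in N (left out, the last holds). Time passes only in rows, so rows that do not move let the fingers close. It gives the time, the measured TCP pose, the force, the opening and the grip force at its end, in the units of the state.
- read_state(): the state, without advancing time (a new reading comes with each control period).
- read_camera(name): name is "side" or "top"; returns the picture (420x560x3 uint8, red, green, blue); there is no depth.
- calibration(name): a dict with "fovy" (degrees; the focal length in pixels is half the picture's height over the tangent of half this angle, whatever the lens; pixels are square), "cx", "cy" (the principal point, pixels), "world_from_camera" (4x4, takes a point from camera to world coordinates). Camera axes: x right, y down, z forward; pixel columns grow to the right and rows downward; lengths in m; the calibration is good to about 2 mm. A picture is of the moment at which its call begins. calibration takes no time and is no camera call.
- close_job(): hands the job in; it is judged then, once.
Trained networks look in the newest picture that a camera, given by its name, has taken for a name from the list of things; names that differ only in an ending like _2 or _b are one class to them, and where a whole thing is asked for, a point or a joint stands for the part that bears it (a point fixed in the world has none). Each returns a list of dicts, best first, with "p" (0 to 1); they miss things now and then, are a little off and sometimes report something else, mostly with a low value. They report only what shows in the picture. A call takes as long as a camera call. They do not tell look-alikes from the thing itself.
- spot_in(thing, camera): "rect" ([centre column, centre row, width, height] in pixels, round what is visible of it).
- silhouettes(thing, camera): "mask" (420x560 bool, what is visible of it) and "rect" ([centre column, centre row, width, height] in pixels, round what is visible of it).
The state is a dict: "clock": time; "joints": joint angles; "joint_velocities": joint speeds; "tau": joint torques, N m; "eef_pos": TCP position; "eef_rot": TCP orientation; "contact_force": force on the tool from outside, world axes, zero at the start; "torque": the same for the moment, N m; "grip_width": finger opening in m; "finger_force": force on a finger pad.
Only numpy, scipy, OpenCV 4.12 (cv2) and the standard library are available. Lean on these libraries where they do the work, as an engineer would, in place of code of your own. Each camera call takes 0.05 s, during which the arm holds its last target. There are 200 camera calls.

## Working session

There is one attempt and no reset: what is moved stays moved. The work goes in short steps, Python scripts to look and compute and a tool call to move; the robot and the scene stay as the last step left them, time stands still between calls to the robot, and variables do not carry over. Pictures are saved under pics/ and viewed, at most 10 in all, crops included, and the job is handed in when it is done.

Besides the shell and the picture viewer there is one more tool, called after ">>>" by a JSON object that holds its "fn" and its "kwargs", one argument or row to a line. servo_tool: Moves the arm, as the interface text tells. Its arguments: {"type":"object","properties":{"series":{"type":"array","items":{"type":"array"}},"squeeze":{"type":"number"}},"required":["series"]}

```bash
mkdir -p pics; python3 - <<'E'
from cell import *
import cv2,numpy as np
s=read_state();print(s['clock'],s['eef_pos'],s['eef_rot'],s['grip_width'],tcp_to_tips)
for c in('side','top'):
    im=read_camera(c);cv2.imwrite(f'pics/{c}0.png',im[:,:,::-1])
    k=calibration(c);print(c,k['fovy'],k['cx'],k['cy'],np.round(k['world_from_camera'],4).tolist())
    for t in('jig','bar','foot','clamp_pad','tape_blue','tape_measure','cup','jar'):
        print(t,[(round(d['p'],2),np.round(d['rect']).tolist()) for d in spot_in(t,c)[:3]])
E
```

```text
0.0 [ 0.20012287 -0.53851835  0.22110706] [-8.88149029e-04  9.84219486e-01  1.76949686e-01 -1.48778332e-04] 0.09133755959026557 0.008
side 45.83761491269589 281.9201585640741 201.46627162505303 [[-0.829, -0.286, 0.4807, -0.2868], [-0.5592, 0.4392, -0.7031, 1.1256], [-0.0101, -0.8516, -0.524, 0.9997], [0.0, 0.0, 0.0, 1.0]]
jig [(0.62, [256.0, 211.0, 66.0, 110.0]), (0.24, [222.0, 230.0, 28.0, 27.0])]
bar [(0.6, [273.0, 187.0, 35.0, 62.0])]
foot [(0.93, [181.0, 250.0, 29.0, 23.0]), (0.57, [248.0, 247.0, 26.0, 24.0]), (0.57, [212.0, 277.0, 32.0, 29.0])]
clamp_pad [(0.65, [394.0, 218.0, 46.0, 14.0]), (0.48, [266.0, 181.0, 9.0, 11.0])]
tape_blue [(0.88, [294.0, 253.0, 28.0, 31.0])]
tape_measure [(0.94, [221.0, 231.0, 25.0, 23.0])]
cup [(0.62, [298.0, 172.0, 17.0, 28.0])]
jar [(0.61, [155.0, 280.0, 22.0, 27.0])]
top 53.041346566221655 276.6865615901204 205.82059087265813 [[-0.0215, -0.9894, 0.1439, 0.3194], [-0.9997, 0.0224, 0.0047, 0.0035], [-0.0078, -0.1437, -0.9896, 1.3666], [0.0, 0.0, 0.0, 1.0]]
jig [(0.82, [269.0, 183.0, 90.0, 70.0])]
bar [(0.86, [293.0, 172.0, 37.0, 46.0])]
foot [(0.97, [192.0, 198.0, 32.0, 34.0]), (0.93, [209.0, 146.0, 32.0, 25.0]), (0.61, [246.0, 201.0, 30.0, 26.0])]
clamp_pad [(0.46, [290.0, 178.0, 13.0, 16.0]), (0.4, [389.0, 291.0, 21.0, 52.0])]
tape_blue [(0.75, [264.0, 239.0, 29.0, 28.0])]
tape_measure [(0.66, [251.0, 157.0, 23.0, 12.0]), (0.49, [396.0, 157.0, 31.0, 27.0])]
cup [(0.68, [394.0, 160.0, 31.0, 30.0])]
jar [(0.81, [152.0, 163.0, 28.0, 24.0])]
```

```bash
python3 - <<'E'
import cv2
a=cv2.imread('pics/top0.png');b=cv2.imread('pics/side0.png')
cv2.imwrite('pics/top1.png',cv2.resize(a[110:275,130:350],(800,600),interpolation=cv2.INTER_CUBIC))
cv2.imwrite('pics/side1.png',cv2.resize(b[140:305,140:360],(800,600),interpolation=cv2.INTER_CUBIC))
E
```

```text
(no output)
```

View pics/top1.png

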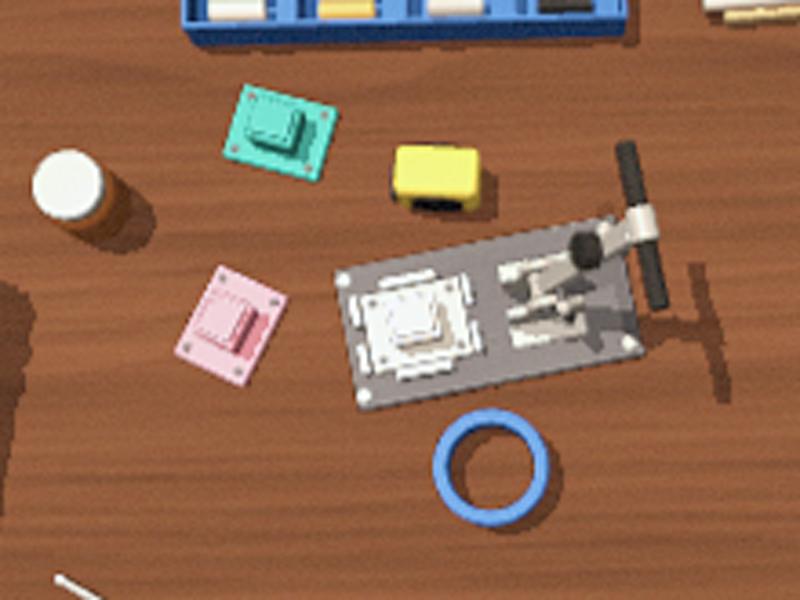

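View pics/side1.png

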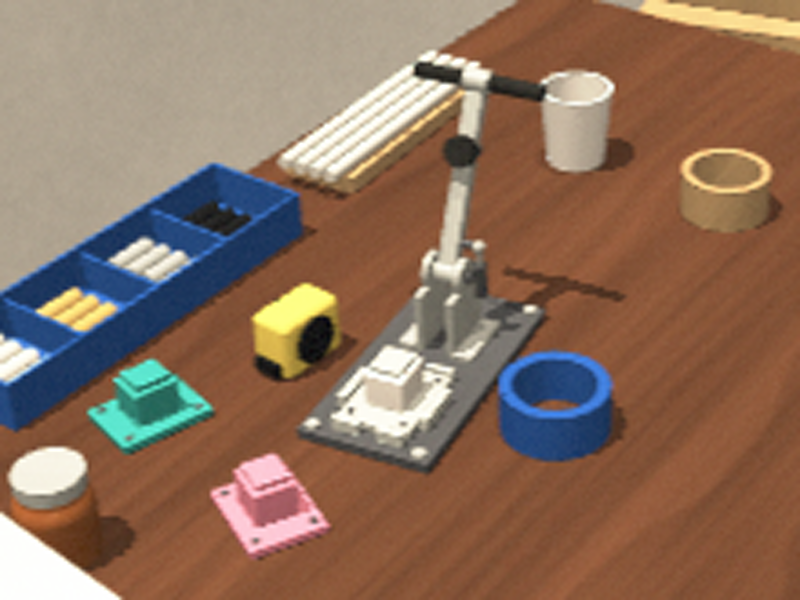

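View pics/top0.png

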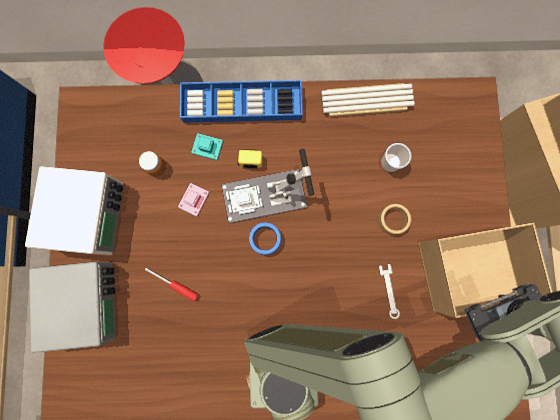

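```bash
cat > h.py <<'E'
import numpy as np
from cell import *
from scipy.optimize import least_squares
def proj(c,P):
    k=calibration(c);T=np.linalg.inv(k['world_from_camera']);f=210/np.tan(np.radians(k['fovy']/2))
    q=np.atleast_2d(P)@T[:3,:3].T+T[:3,3];return q[:,:2]/q[:,2:]*f+[k['cx'],k['cy']]
def world(p,P):
    c,s=np.cos(p[2]),np.sin(p[2]);P=np.atleast_2d(P)/1000.
    return np.c_[p[0]+c*P[:,0]-s*P[:,1],p[1]+s*P[:,0]+c*P[:,1],P[:,2]]
E
python3 - <<'E'
from h import *
J=np.array([[130,-65,12],[-130,-65,12],[-130,65,12],[130,65,12],[-126,-65,248],[-126,65,248]],float)
S=220/800
T=np.array([[335,272],[613,215],[643,353],[362,408],[627,143],[657,308]])*S+[130,110]
JS=J[[0,3,2,4,5]]
U=np.array([[302,430],[428,465],[545,308],[415,68],[548,92]])*S+[140,140]
for t,s in((1,0),(0,1),(1,1)):
    r=least_squares(lambda p:np.r_[t*(proj('top',world(p,J))-T).ravel(),s*(proj('side',world(p,JS))-U).ravel()],[.5,0,1.78],loss='soft_l1')
    print(r.x,np.degrees(r.x[2]))
p=r.x;print(np.round(proj('top',world(p,J))-T,1).tolist(),np.round(proj('side',world(p,JS))-U,1).tolist())
st=read_state();R0=st['eef_pos'];print(st['clock'],R0)
for y in(-40,40):print(y,world(p,[-126,y,248]))
E
```

```text
[0.55112836 0.04967483 1.74682642] 100.08578148973983
[0.54667156 0.05255904 1.75570944] 100.5947410655562
[0.54990822 0.05012722 1.75119897] 100.3363101978808
[[-0.7, -0.1], [0.4, -0.1], [0.5, 0.2], [-0.8, 1.1], [-1.0, 0.1], [0.8, 0.6]] [[-1.4, -1.1], [0.2, -0.7], [0.4, -0.7], [0.0, -0.5], [-1.0, -0.2]]
0.9 [ 0.20028154 -0.53901234  0.22200778]
-40 [[ 0.61186672 -0.06665096  0.248     ]]
40 [[ 0.533165   -0.08100502  0.248     ]]
```

>>> {"fn": "servo_tool", "kwargs": {
  "series": [
    [[0, 0, -45], 5, 1],
    [[0, 0, -45], 5.1, 1],
    [[20, -20, 0], 0, 1],
    [[34, -33, 0], 0, 1],
    [[40, -38, 0], 0, 1],
    [[40, -38, 0], 0, 1],
    [[40, -38, 0], 0, 1],
    [[40, -38, 0], 0, 1],
    [[40, -38, 0], 0, 1],
    [[40, -38, 0], 0, 1],
    [[40, -38, 0], 0, 1],
    [[36, -34, 0], 0, 1],
    [[25, -24, 0], 0, 1],
    [[15, -14, 0], 0, 1],
    [[0, 0, 0], 0, 1],
    [[0, 0, 0], 0, 1]
  ]
}}

```text
clock: 2.9
eef_pos: [0.5333, -0.082, 0.312]
eef_rot: [0.0, 0.996, 0.089, -0.0]
contact_force: [0.0, 0.1, 1.2]
grip_width: 0.0915
finger_force: 0.0
```

```bash
python3 - <<'E'
from h import *
import cv2
st=read_state();print(st['clock'],st['eef_pos'],st['eef_rot'])
g=world([.5499,.0501,1.7512],[-126,40,248])[0]
from scipy.spatial.transform import Rotation as R
q=st['eef_rot'];M=R.from_quat([*q[1:],q[0]]);print((M.as_matrix()*1).round(3).tolist(),'tool delta mm to bar',M.inv().apply(g-st['eef_pos'])*1000)
out=[]
for c in('top','side'):
    im=np.ascontiguousarray(read_camera(c)[:,:,::-1])
    u,v=proj(c,g)[0];print(c,u,v)
    x,y=int(u)-50,int(v)-75;out.append(cv2.resize(im[y:y+150,x:x+100],(400,600),interpolation=2))
cv2.imwrite('pics/a.png',np.hstack(out))
E
```

```text
2.9 [ 0.5332911  -0.08201735  0.31198758] [ 3.60206134e-04  9.96014001e-01  8.91958605e-02 -2.79012008e-04]
[[0.984, 0.178, -0.0], [0.178, -0.984, -0.001], [-0.001, 0.001, -1.0]] tool delta mm to bar [ 0.08265943 -1.03598823 63.98686551]
top 309.5049255642458 186.37387852302805
side 282.7036134291542 163.71599006011675
```

View pics/a.png

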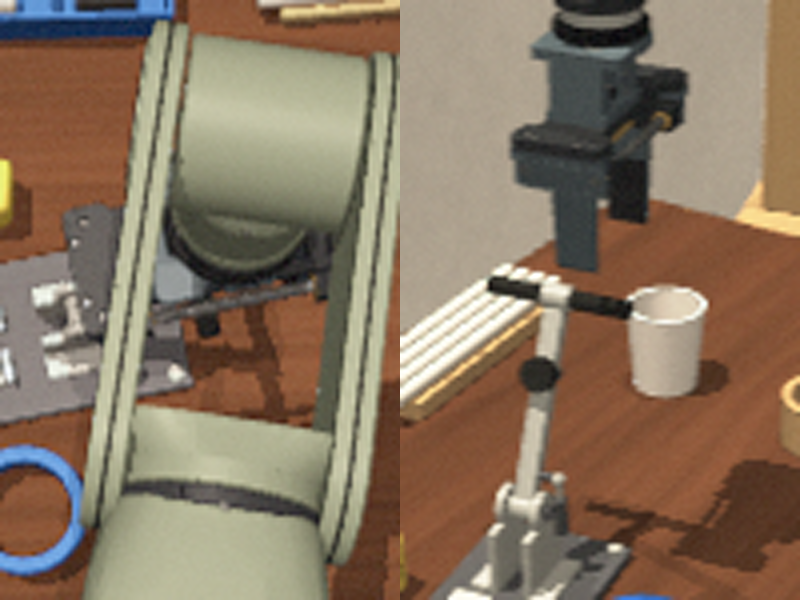

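>>> {"fn": "servo_tool", "kwargs": {
  "series": [
    [[0, -1, 20], 0, 1],
    [[0, 0, 25], 0, 1],
    [[0, 0, 20], 0, 1],
    [[0, 0, 10], 0, 1],
    [[0, 0, 0], 0, 1],
    [[0, 0, 0], 0, 0.1],
    [[0, 0, 0], 0, 0.1],
    [[0, 0, 0], 0, 0.1],
    [[0, 0, 0], 0, 0.1],
    [[0, 0, 0], 0, 0.1],
    [[0, 0, 0], 0, 0.1]
  ],
  "squeeze": 20
}}

```text
clock: 4.38
eef_pos: [0.5337, -0.0801, 0.2369]
eef_rot: [0.0, 0.996, 0.09, 0.0]
contact_force: [0.6, 0.4, -0.1]
grip_width: 0.0341
finger_force: 0.0
```

>>> {"fn": "servo_tool", "kwargs": {
  "series": [
    [[0, 0, 0], 0, 0],
    [[0, 0, 0], 0, 0],
    [[0, 0, 0], 0, 0],
    [[0, 0, 0], 0, 0]
  ]
}}

```text
clock: 4.88
eef_pos: [0.5339, -0.081, 0.2369]
eef_rot: [0.001, 0.996, 0.09, 0.0]
contact_force: [1.0, -5.5, -1.2]
grip_width: 0.0153
finger_force: 20.0
```

```bash
python3 - <<'E'
from h import *
st=read_state();print(st['grip_width'],st['finger_force'],st['contact_force'],st['eef_pos'])
p=[.5499,.0501,1.7512];print(world(p,[-126,40,237]))
# arc rows: angle steps ramped; tool y=-jig x, tool z=down
n=24;a=np.linspace(0,2.0,n+1);e=2.007-a
dx=180*np.diff(np.cos(e));dz=180*np.diff(np.sin(e))
for i in range(n):print(i,round(a[i+1],3),[0,round(-dx[i],1),round(-dz[i],1)])
E
```

```text
0.015341316126687196 20.000876784324646 [ 1.026728   -5.45879782 -1.24928728] [ 0.53390278 -0.08102969  0.23694985]
[[ 0.53315691 -0.08103226  0.237     ]]
0 0.083 [0, np.float64(-13.8), np.float64(-5.8)]
1 0.167 [0, np.float64(-14.3), np.float64(-4.6)]
2 0.25 [0, np.float64(-14.6), np.float64(-3.4)]
3 0.333 [0, np.float64(-14.8), np.float64(-2.2)]
4 0.417 [0, np.float64(-15.0), np.float64(-0.9)]
5 0.5 [0, np.float64(-15.0), np.float64(0.3)]
6 0.583 [0, np.float64(-14.9), np.float64(1.6)]
7 0.667 [0, np.float64(-14.7), np.float64(2.8)]
8 0.75 [0, np.float64(-14.4), np.float64(4.0)]
9 0.833 [0, np.float64(-14.1), np.float64(5.2)]
10 0.917 [0, np.float64(-13.6), np.float64(6.4)]
11 1.0 [0, np.float64(-13.0), np.float64(7.5)]
12 1.083 [0, np.float64(-12.3), np.float64(8.5)]
13 1.167 [0, np.float64(-11.6), np.float64(9.5)]
14 1.25 [0, np.float64(-10.7), np.float64(10.5)]
15 1.333 [0, np.float64(-9.8), np.float64(11.3)]
16 1.417 [0, np.float64(-8.9), np.float64(12.1)]
17 1.5 [0, np.float64(-7.8), np.float64(12.8)]
18 1.583 [0, np.float64(-6.7), np.float64(13.4)]
19 1.667 [0, np.float64(-5.6), np.float64(13.9)]
20 1.75 [0, np.float64(-4.4), np.float64(14.3)]
21 1.833 [0, np.float64(-3.2), np.float64(14.6)]
22 1.917 [0, np.float64(-2.0), np.float64(14.9)]
23 2.0 [0, np.float64(-0.7), np.float64(15.0)]
```

>>> {"fn": "servo_tool", "kwargs": {
  "series": [
    [[0, -6.9, -2.9], 0, 0],
    [[0, -6.9, -2.9], 0, 0],
    [[0, -14.3, -4.6], 0, 0],
    [[0, -14.6, -3.4], 0, 0],
    [[0, -14.8, -2.2], 0, 0],
    [[0, -15, -0.9], 0, 0],
    [[0, -15, 0.3], 0, 0],
    [[0, -14.9, 1.6], 0, 0],
    [[0, -14.7, 2.8], 0, 0],
    [[0, -14.4, 4], 0, 0],
    [[0, -14.1, 5.2], 0, 0],
    [[0, -13.6, 6.4], 0, 0],
    [[0, -13, 7.5], 0, 0],
    [[0, 0, 0], 0, 0]
  ]
}}

```text
clock: 6.62
eef_pos: [0.503, 0.0916, 0.2249]
eef_rot: [-0.001, 0.996, 0.09, -0.0]
contact_force: [4.7, 1.7, 0.1]
grip_width: 0.0155
finger_force: 20.0
```

```bash
python3 - <<'E'
from h import *
st=read_state();p=[.5499,.0501,1.7512]
c,s=np.cos(p[2]),np.sin(p[2]);d=st['eef_pos']-np.array([p[0],p[1],0]);f=st['contact_force']
x,y=d[0]*c+d[1]*s,-d[0]*s+d[1]*c
print('jig',x*1000,y*1000,d[2]*1000+11,'force jig',f[0]*c+f[1]*s,-f[0]*s+f[1]*c,f[2],st['grip_width'],st['finger_force'])
e=1.007;print('ideal',-50+180*np.cos(e),85+180*np.sin(e))
E
```

```text
jig 49.23726024344727 38.71502996597848 235.94412710612116 force jig 0.8005641986393658 -4.960189209161734 0.11844824309896618 0.015501253256687272 20.00073105096817
ideal 46.191787550683046 237.14184173922786
```

>>> {"fn": "servo_tool", "kwargs": {
  "series": [
    [[0, -12.3, 8.5], 0, 0],
    [[0, -11.6, 9.5], 0, 0],
    [[0, -10.7, 10.5], 0, 0],
    [[0, -9.8, 11.3], 0, 0],
    [[0, -8.9, 12.1], 0, 0],
    [[0, -7.8, 12.8], 0, 0],
    [[0, -6.7, 13.4], 0, 0],
    [[0, -5.6, 13.9], 0, 0],
    [[0, -4.4, 14.3], 0, 0],
    [[0, -3.2, 14.6], 0, 0],
    [[0, -1.1, 7.5], 0, 0],
    [[0, -0.9, 7.4], 0, 0],
    [[0, -0.4, 7.5], 0, 0],
    [[0, -0.3, 6.5], 0, 0],
    [[0, 0, 0], 0, 0]
  ]
}}

```text
clock: 8.5
eef_pos: [0.4882, 0.1708, 0.0757]
eef_rot: [0.001, 0.996, 0.09, -0.0]
contact_force: [4.9, -5.5, 3.4]
grip_width: 0.0154
finger_force: 20.0
```

```bash
cat > j.py <<'E'
from h import *
st=read_state();p=[.5499,.0501,1.7512]
c,s=np.cos(p[2]),np.sin(p[2]);d=st['eef_pos']-np.array([p[0],p[1],0]);f=st['contact_force']
x,y=d[0]*c+d[1]*s,-d[0]*s+d[1]*c
print(st['clock'],'jig',x*1000,y*1000,d[2]*1000+11,'force jig',f[0]*c+f[1]*s,-f[0]*s+f[1]*c,f[2],st['grip_width'],st['finger_force'],st['torque'])
E
python3 j.py
```

```text
8.5 jig 129.77714270013075 39.06558020480197 86.74060942454902 force jig -6.3200746563498535 -3.8270019888146676 3.424563281901132 0.015427153139810072 19.997097551822662 [-1.03297982 -0.91634578 -0.04172584]
```

>>> {"fn": "servo_tool", "kwargs": {
  "series": [
    [[0, 0, 1.5], 0, 0],
    [[0, 0, 1.5], 0, 0],
    [[0, 0, 0], 0, 0],
    [[0, 0, 0], 0, 0.6],
    [[0, 0, 0], 0, 0.6],
    [[0, 0, 0], 0, 0.6],
    [[0, 0, 0], 0, 0.6],
    [[0, 0, 0], 0, 0.6],
    [[0, 0, 0], 0, 0.6],
    [[0, 0, -10], 0, 0.6],
    [[0, 0, -20], 0, 0.6],
    [[0, 0, -20], 0, 0.6],
    [[0, 0, -10], 0, 0.6],
    [[0, 0, 0], 0, 0.6]
  ]
}}

```text
clock: 10.25
eef_pos: [0.4885, 0.1718, 0.1341]
eef_rot: [-0.0, 0.996, 0.09, 0.001]
contact_force: [0.1, -0.1, -0.4]
grip_width: 0.0547
finger_force: 0.0
```

```bash
python3 j.py; python3 - <<'E'
from h import *
import cv2
im=read_camera('side');cv2.imwrite('pics/b.png',cv2.resize(im[170:290,160:320,::-1],(800,600),interpolation=2))
p=[.5499,.0501,1.7512]
print(proj('side',world(p,[[130,-65,85],[130,65,85],[65,0,62]])))
E
```

```text
10.25 jig 130.76792905908448 38.599006634730635 145.06982439530202 force jig -0.13865481160091267 -0.091348210204961 -0.3605793717994116 0.05469832220082416 0.0 [-0.02795164  0.04126881  0.04497686]
[[219.89515304 238.71693969]
 [257.10682966 248.46251292]
 [248.11396012 238.19597747]]
```

View pics/b.png

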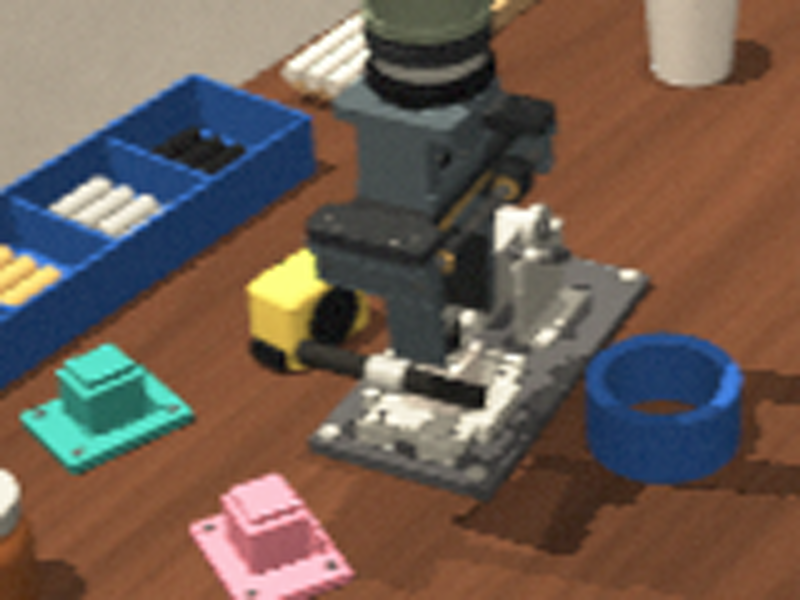

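>>> {"fn": "servo_tool", "kwargs": {
  "series": [
    [[0, 0, 0], 0, 0.6],
    [[0, 0, 0], 0, 0.6],
    [[0, 0, 0], 0, 0.6],
    [[0, 0, 0], 0, 0.6],
    [[0, 0, 0], 0, 0.6],
    [[0, 0, 0], 0, 0.6],
    [[0, 0, 0], 0, 0.6],
    [[0, 0, 0], 0, 0.6],
    [[0, 0, 0], 0, 0.6],
    [[0, 0, 0], 0, 0.6],
    [[0, 0, 0], 0, 0.6],
    [[0, 0, 0], 0, 0.6],
    [[0, 0, 0], 0, 0.6],
    [[0, 0, 0], 0, 0.6],
    [[0, 0, 0], 0, 0.6],
    [[0, 0, 0], 0, 0.6],
    [[0, 0, 0], 0, 0.6],
    [[0, 0, 0], 0, 0.6],
    [[0, 0, 0], 0, 0.6],
    [[0, 0, 0], 0, 0.6]
  ]
}}

```text
clock: 12.8
eef_pos: [0.488, 0.1717, 0.1332]
eef_rot: [0.0, 0.996, 0.09, 0.0]
contact_force: [0.1, 0.5, -0.6]
grip_width: 0.0551
finger_force: 0.0
```

>>> {"fn": "servo_tool", "kwargs": {
  "series": [
    [[0, 0, 0], 0, 0.6],
    [[0, 0, 0], 0, 0.6],
    [[0, 0, 0], 0, 0.6],
    [[0, 0, 0], 0, 0.6],
    [[0, 0, 0], 0, 0.6],
    [[0, 0, 0], 0, 0.6],
    [[0, 0, 0], 0, 0.6],
    [[0, 0, 0], 0, 0.6],
    [[0, 0, 10], 0, 0.6],
    [[0, 0, 20], 0, 0.6],
    [[0, 0, 20], 0, 0.6],
    [[0, 0, 10], 0, 0.6],
    [[0, 0, 0], 0, 0.6],
    [[0, 0, 0], 0, 0],
    [[0, 0, 0], 0, 0],
    [[0, 0, 0], 0, 0],
    [[0, 0, 0], 0, 0],
    [[0, 0, 0], 0, 0],
    [[0, 0, 0], 0, 0],
    [[0, 0, 0], 0, 0]
  ]
}}

```text
clock: 15.3
eef_pos: [0.4883, 0.1708, 0.0733]
eef_rot: [0.001, 0.996, 0.09, 0.0]
contact_force: [2.1, -5.2, 0.7]
grip_width: 0.0156
finger_force: 20.0
```

```bash
python3 j.py
```

```text
15.3 jig 129.79346666964796 38.95113363963609 84.29024994035305 force jig -5.507981285683698 -1.1346081512870856 0.6590947379826307 0.015554260498248526 19.997120797634125 [-0.89375665 -0.23714668 -0.06749581]
```

>>> {"fn": "servo_tool", "kwargs": {
  "series": [
    [[0, 0.2, -5], 0, 0],
    [[0, 0.5, -10], 0, 0],
    [[0, 2, -14.9], 0, 0],
    [[0, 3.2, -14.6], 0, 0],
    [[0, 4.4, -14.3], 0, 0],
    [[0, 5.6, -13.9], 0, 0],
    [[0, 6.7, -13.4], 0, 0],
    [[0, 7.8, -12.8], 0, 0],
    [[0, 8.9, -12.1], 0, 0],
    [[0, 9.8, -11.3], 0, 0],
    [[0, 10.7, -10.5], 0, 0],
    [[0, 11.6, -9.5], 0, 0],
    [[0, 12.3, -8.5], 0, 0],
    [[0, 0, 0], 0, 0]
  ],
  "squeeze": 30
}}

```text
clock: 17.05
eef_pos: [0.502, 0.0943, 0.2303]
eef_rot: [-0.006, 0.996, 0.089, 0.002]
contact_force: [-8.4, 14.3, 20.3]
grip_width: 0.015
finger_force: 30.0
```

```bash
python3 j.py
```

```text
17.05 jig 52.11869525068345 39.15820909911494 241.3483299014715 force jig 15.578297476927471 5.7396383154873885 20.31974558976897 0.015014740157093491 30.004773437976837 [2.95996768 1.59110757 0.02845513]
```

>>> {"fn": "servo_tool", "kwargs": {
  "series": [
    [[0, 0, 0], 0, 0],
    [[0, 0, 0], 0, 0],
    [[0, 0, 0], 0, 0]
  ],
  "squeeze": 12
}}

```text
clock: 17.42
eef_pos: [0.5025, 0.0939, 0.2296]
eef_rot: [-0.005, 0.996, 0.089, 0.002]
contact_force: [-6.2, 11.7, 16.9]
grip_width: 0.0159
finger_force: 12.0
```

```bash
python3 j.py; python3 - <<'E'
from h import *
import cv2
im=read_camera('side');cv2.imwrite('pics/c.png',cv2.resize(im[130:280,160:360,::-1],(800,600),interpolation=2))
p=[.5499,.0501,1.7512];
for a in(.9,1,1.1):
    e=2.007-a;b=[-50+180*np.cos(e),0,85+180*np.sin(e)];print(a,(proj('side',world(p,[[b[0],-65,b[2]],[b[0],65,b[2]]]))-[160,130]).dot(4).round().tolist())
E
```

```text
17.425 jig 51.60185677194124 38.81660256009462 240.6271457217741 force jig 12.579330048598274 4.001148613122144 16.909681842234054 0.015910518822200053 11.999559625983238 [2.36688115 1.171942   0.01338199]
0.9 [[288.0, 198.0], [438.0, 231.0]]
1 [[279.0, 217.0], [430.0, 250.0]]
1.1 [[270.0, 238.0], [422.0, 271.0]]
```

View pics/c.png

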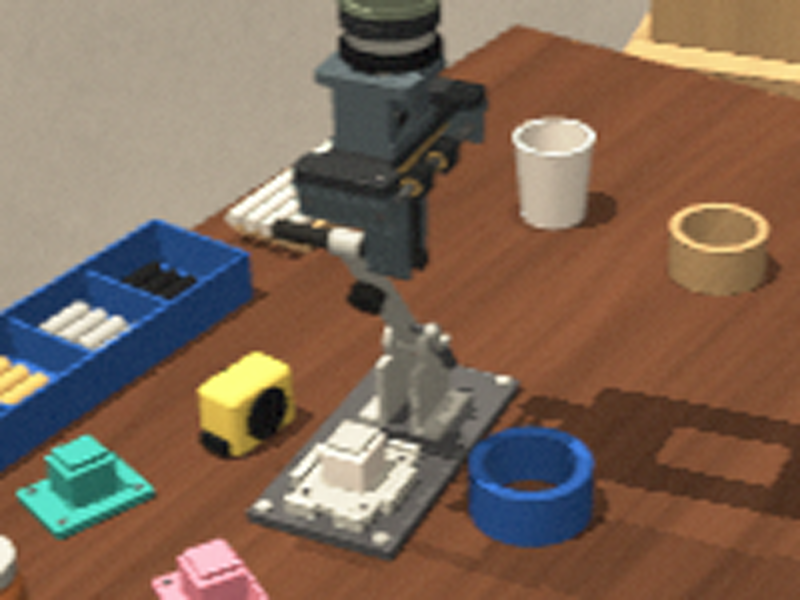

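>>> {"fn": "servo_tool", "kwargs": {
  "series": [
    [[0, 0, 0], 0, 0],
    [[0, 0, 0], 0, 0],
    [[0, 0, 0], 0, 0],
    [[0, 0, 0], 0, 0]
  ],
  "squeeze": 4
}}

```text
clock: 17.98
eef_pos: [0.503, 0.0909, 0.2273]
eef_rot: [-0.002, 0.996, 0.09, 0.002]
contact_force: [-0.7, 5.2, 5.2]
grip_width: 0.0153
finger_force: 4.0
```

```bash
python3 j.py
```

```text
17.975 jig 48.54015804036399 38.78576443806439 238.28153877577552 force jig 5.212182997596337 -0.22477256077211638 5.182026500304664 0.015287828119456556 3.9999835565686226 [ 0.94879609  0.18445397 -0.0176426 ]
```

>>> {"fn": "servo_tool", "kwargs": {
  "series": [
    [[0, 6.5, -4], 0, 0],
    [[0, 6.6, -3.2], 0, 0],
    [[0, 13.6, -6.4], 0, 0],
    [[0, 14.1, -5.2], 0, 0],
    [[0, 14.4, -4], 0, 0],
    [[0, 14.7, -2.8], 0, 0],
    [[0, 14.9, -1.6], 0, 0],
    [[0, 15, -0.3], 0, 0],
    [[0, 15, 0.9], 0, 0],
    [[0, 14.8, 2.2], 0, 0],
    [[0, 14.6, 3.4], 0, 0],
    [[0, 14.3, 4.6], 0, 0],
    [[0, 7, 2.8], 0, 0],
    [[0, 6.8, 3], 0, 0],
    [[0, 0, 0], 0, 0],
    [[0, 0, 0], 0, 0]
  ],
  "squeeze": 7
}}

```text
clock: 19.98
eef_pos: [0.5332, -0.0802, 0.2343]
eef_rot: [0.0, 0.996, 0.09, -0.001]
contact_force: [-0.1, -4.8, -3.9]
grip_width: 0.0158
finger_force: 7.0
```

```bash
python3 j.py
```

```text
19.975 jig -125.21702812038649 39.78134579733644 245.28962576631042 force jig -4.68065269282829 0.9336289240143975 -3.9212040352392648 0.015825675713665954 7.000283896923065 [-0.6980011   0.00214897 -0.06195199]
```

>>> {"fn": "servo_tool", "kwargs": {
  "series": [
    [[0, 1.5, 0.5], 0, 0],
    [[0, 0, 0], 0, 0],
    [[0, 0, 0], 0, 0.9],
    [[0, 0, 0], 0, 0.9],
    [[0, 0, 0], 0, 0.9],
    [[0, 0, 0], 0, 0.9],
    [[0, 0, 0], 0, 0.9],
    [[0, 0, 0], 0, 0.9],
    [[0, 0, 0], 0, 0.9],
    [[0, 0, -10], 0, 0.9],
    [[0, 0, -25], 0, 0.9],
    [[0, 0, -30], 0, 0.9],
    [[0, 0, -25], 0, 0.9],
    [[-30, 30, 0], 0, 0.9],
    [[-40, 40, 0], 0, 0.9],
    [[-40, 40, 0], 0, 0.9],
    [[-40, 40, 0], 0, 0.9],
    [[-30, 30, 0], 0, 0.9],
    [[0, 0, 0], 0, 0.9],
    [[0, 0, 0], 0, 0.9]
  ]
}}

```text
clock: 22.48
eef_pos: [0.3894, -0.2906, 0.3246]
eef_rot: [0.0, 0.996, 0.09, 0.001]
contact_force: [-0.3, 0.9, -0.1]
grip_width: 0.082
finger_force: 0.0
```

```bash
python3 j.py; python3 - <<'E'
from h import *
import cv2
p=[.5499,.0501,1.7512];B=world(p,[[-126,-65,248],[-126,65,248],[65,0,62]])
o=[]
for c,(x,y) in dict(side=(180,130),top=(180,120)).items():
    im=read_camera(c);o.append(cv2.resize(im[y:y+165,x:x+150,::-1],(400,440),interpolation=2))
    print(c,((proj(c,B)-[x,y])*400/150).round().tolist())
cv2.imwrite('pics/d.png',np.hstack(o))
E
```

```text
22.475 jig -306.3740375220742 219.0463198332562 335.6375787344119 force jig 0.9085740229590247 0.09534336842450342 -0.1467627586999482 0.08204754168948279 0.0 [ 0.11906877  0.00906405 -0.00242454]
side [[198.0, 75.0], [293.0, 93.0], [182.0, 289.0]]
top [[324.0, 79.0], [351.0, 201.0], [169.0, 206.0]]
```

View pics/d.png

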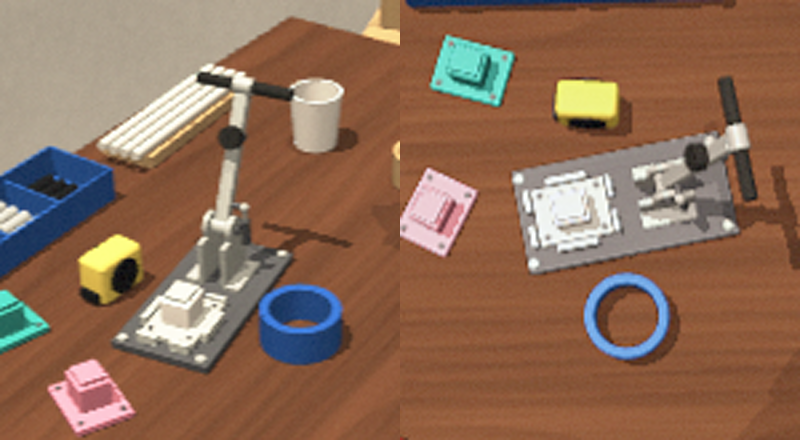

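The bar is back at its open stop: its ends show at (198,76) and (293,95) in the side view, as predicted. The foot is seated in its nest, and the bystanders look unmoved.

```bash
python3 -c "from cell import close_job;print(close_job())"
```

```text
the job is handed in; nothing more can be done
None
```

I clamped the foot, let go for more than three seconds, swung the arm back to its open stop and let go; the final pictures show the foot still in its nest and the nearby things where they were, and I handed the job in at about 22.6 s (no verdict was returned).

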